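# Lean the washed microscope stage plate on the drying rack

### The job

Take the larger of the two dark stage plates out of the slotted stand and lean it on the drying rack: set its lower edge down in the outer groove (the one farther from the rail), about in the middle of the rack's width, so that it leans back against the rail at roughly 25 degrees from upright. Lower it all the way into the groove before letting go, and leave the smaller plate standing where it is.

Things in the scene. Friction and masses are not known exactly. Their poses are not given: they have to be found in the camera images.
- plate: Larger dark metal stage plate, 110 mm wide, 140 tall, 8 thick, about 0.27 kg, with a 60 mm round opening in its middle; starts upright in one slot of the stand (either one). Origin: centre of its lower edge; x normal to its face (both faces alike), y along its width, z up the plate (top edge at 140 mm).
- spare: Smaller dark metal plate, 75 mm wide, 100 tall, 8 thick, with a 30 mm opening, upright in the stand's other slot, 60 mm away, face to face with the larger plate. It stays there. Origin and axes as for the larger plate.
- stand: Fixed white plastic stand, 116 x 140 mm, for plates on edge: floor 10 mm thick, two slots 11 mm wide along y at x = -30 and +30 mm, open at the ends, walls up to z = 42 mm, so a plate must be lifted 35 mm to come free. Origin: centre of its underside; z up.
- rack: Fixed aluminium rack. Origin on the bench under the outer groove's middle, z up, x level from rail to outer groove, roughly away from the robot. mm: base y -90..90, floor z 10; outer groove x -13..13, inner groove x -41..-18, ribs 5 thick up to z 22; rail diameter 10 along y at x -42, z 90, posts at y +-83. A plate in the outer groove leaning on the rail (top to -x) tilts 17 to 28 degrees.
Mind the look-alikes: they are no part of the job. Of the things shaped like the rack, the aluminium one is meant. What is shaped like the plate but purple is not meant.

How it is judged:
By the outcome, as a careful person would: the job done as asked, in the order asked, and still so for the second after the job is handed in, with the robot touching nothing.
It also fails if it takes over 37 s, if anything falls off the work surface, if the arm or the gripper's body presses on something with over 40 N, if the wrist force passes 120 N, or if a joint passes its speed limit or range.

### The arm

A 7-joint arm with a two-finger parallel gripper is mounted at the origin on the work surface. World frame = base frame: x ahead of the robot, y to its left, z up, the work surface at z = 0. Lengths are in m, angles in rad, forces in N, time in s.
With the tool pointing down it reaches from about 0.4 to 0.875 m from the base axis. Payload 4.4 kg.
Tool frame: the origin (TCP) lies midway between the tips of the shut fingers; the grasp point (between the pads) lies 19 mm behind it; z points along the fingers, y is the direction in which the jaws open and shut (so a half turn about z gives the same grasp; the last joint's range is limited). The gripper opens to 85 mm and grips with 20 to 120 N. Pads are 22 mm wide; open, the fingers measure 114 mm over their backs; the gripper's body (76 mm by 85 mm) begins 54 mm behind the grasp point. The pads swing forward as they close: fully open they stand 13 mm farther back than shut.
Start: joints at [-1.414, 0.628, 0.038, 1.517, -0.027, 0.996, -0.02], TCP at [0.144, 0.634, 0.231] pointing down, gripper open.
Joint ranges: [-3.06, 3.06], [-0.37, 2.12], [-1.25, 1.32], [0.18, 2.47], [-1.1, 4.24], [0.23, 1.98], [-2.94, 2.94]. Speed limits (rad/s): [2.57, 2.57, 3.14, 3.14, 3.14, 3.14, 3.14].

### API

Orientations are given as a rotation vector (axis times angle).
In Python, from station import manip gives the robot as it stands. The module is installed in compiled form; this text tells all that it offers.
- The arm moves only by the shell command python3 -m pendant 'ROWS' [FORCE]. ROWS is a JSON object of lists of equal length, an entry for each row: "claw": the gripper command: -1 is fully open, 1 is shut, values between are in proportion; "travel": the shift along the tool's x, y, z in cm, a list of three; "angular": the turn, a rotation vector about the tool's x, y, z in degrees, a list of three. In form: {"claw": [claw, ...], "travel": [[dx, dy, dz], ...], "angular": [[wx, wy, wz], ...]}. A call has 1 to 20 rows; each row is the pose to reach, as a shift and turn from the pose commanded when the call began, along the tool's axes at that moment; what a row does not reach only later rows make up. A row lasts 1/12 s, in which the tool goes at most 41.7 mm and 7.16 degrees, less where a joint would pass 70% of its speed; a pose out of reach is approached as far as the arm can. A call with a gripper value outside its range is refused whole. The fingers move at their own pace and stop on an object; FORCE is the grip in N (left out, the last holds). Time passes only in rows, so rows that repeat a pose let the fingers close. It gives the time, the measured TCP pose, the force and the opening at its end, in the units of the state.
- manip.read_state(): the state, without advancing time (a new reading comes with each control period).
- manip.read_camera(name): name is "scene" or "side" or "wrist"; returns the picture (420x560x3 uint8, red, green, blue); there is no depth.
- manip.camera_params(name): a dict with "fovy" (degrees; the focal length in pixels is half the picture's height over the tangent of half this angle, whatever the lens; pixels are square), "cx", "cy" (the principal point, pixels), "extrinsics" (4x4, takes a point from world to camera coordinates); the wrist camera has in their place "tool_from_camera" (4x4, takes a point from camera to tool coordinates, whose origin is the TCP and whose axes are the flange's). Camera axes: x right, y down, z forward; pixel columns grow to the right and rows downward; lengths in m; the calibration is good to about 2 mm. A picture is of the moment at which its call begins: read the wrist's pose just before it. camera_params takes no time and is no camera call.
- manip.job_done(): hands the job in, once; it reports no verdict.
Trained networks look in the newest picture that a camera, given by its name, has taken for a name from the list of things; names that differ only in an ending like _2 or _b are one class to them, and where a whole thing is asked for, a point or a joint stands for the part that bears it (a point fixed in the world has none). Each returns a list of dicts, best first, with "conf" (0 to 1); they miss things now and then, are a little off and sometimes report something else, mostly with a low value. They report only what shows in the picture. A call takes as long as a camera call. They do not tell look-alikes from the thing itself.
- manip.regions_of(name, camera): "pixels" (420x560 bool, what is visible of it) and "bbox" ([left, top, right, bottom] in pixels, round what is visible of it).
- manip.place_of(name, camera): "at" ([column, row] in pixels: a listed point, or the origin of a listed thing).
The state is a dict: "time": time; "q": joint angles; "joint_vel": joint speeds; "joint_efforts": joint torques, N m; "eef_pos": TCP position; "tcp_rot": TCP orientation; "wrist_force": force on the tool from outside, world axes, zero at the start; "ft_torque": the same for the moment, N m; "width": finger opening in m.
Only numpy, scipy, OpenCV 4.12 (cv2) and the standard library are available. Lean on these libraries where they do the work, as an engineer would, in place of code of your own. Each camera call takes 0.05 s, during which the arm holds its last target. There are 200 camera calls.

## Working session

There is one attempt and no reset: what is moved stays moved. The work goes in short steps, Python scripts to look and compute and a shell command to move; the robot and the scene stay as the last step left them, time stands still between calls to the robot, and variables do not carry over. Pictures are saved under pics/ and viewed, about 8 in all and at most 12, crops included, and the job is handed in when it is done.

```bash
mkdir -p pics; cat > h.py <<'E'
import numpy as np, cv2
from station import manip as m
from scipy.spatial.transform import Rotation as R
def cam(n):
    p=m.camera_params(n); f=210/np.tan(np.radians(p['fovy'])/2)
    if 'extrinsics' in p: T=np.linalg.inv(np.array(p['extrinsics']))
    else:
        s=m.read_state(); W=np.eye(4); W[:3,:3]=R.from_rotvec(s['tcp_rot']).as_matrix(); W[:3,3]=s['eef_pos']; T=W@np.array(p['tool_from_camera'])
    return f,p['cx'],p['cy'],T
def ray(c,uv):
    f,cx,cy,T=c; d=T[:3,:3]@np.array([(uv[0]-cx)/f,(uv[1]-cy)/f,1]); return T[:3,3],d/np.linalg.norm(d)
def proj(c,P):
    f,cx,cy,T=c; Q=(np.atleast_2d(P)-T[:3,3])@T[:3,:3]; return np.c_[f*Q[:,0]/Q[:,2]+cx,f*Q[:,1]/Q[:,2]+cy]
def onz(c,uv,z):
    o,d=ray(c,uv); return o+d*(z-o[2])/d[2]
def tri(rs):
    A=sum(np.eye(3)-np.outer(d,d) for o,d in rs); b=sum((np.eye(3)-np.outer(d,d))@o for o,d in rs); return np.linalg.solve(A,b)
E
python3 - <<'E'
from h import *
ims=[]
for n in ("scene","side"):
    im=m.read_camera(n); cv2.imwrite(f"pics/raw_{n}.png",im[:,:,::-1]); ims.append(im)
    c=cam(n); print(n,c[0],c[1:3],c[3].round(3).tolist())
    for t in ("plate","spare","stand","rack"):
        print(t,[(np.round(r['at']).tolist(),round(r['conf'],2)) for r in m.place_of(t,n)][:5],[(np.round(r['bbox']).tolist(),round(r['conf'],2)) for r in m.regions_of(t,n)][:5])
cv2.imwrite("pics/scene1.png",ims[0][:,:,::-1]); cv2.imwrite("pics/side1.png",ims[1][:,:,::-1])
print(m.read_state())
E
```

```text
scene 484.1826217466078 (273.4380064327798, 200.968941921482) [[0.73, 0.441, -0.523, 1.177], [0.684, -0.486, 0.544, -0.596], [-0.014, -0.754, -0.656, 0.757], [0.0, 0.0, 0.0, 1.0]]
plate [([356.0, 201.0], 0.9), ([328.0, 168.0], 0.7)] [([316.0, 107.0, 341.0, 170.0], 0.69), ([339.0, 140.0, 383.0, 208.0], 0.64)]
spare [([304.0, 160.0], 0.72)] []
stand [([317.0, 168.0], 0.57)] [([281.0, 148.0, 338.0, 187.0], 0.65)]
rack [([251.0, 342.0], 0.96), ([182.0, 267.0], 0.81), ([120.0, 221.0], 0.76)] [([123.0, 203.0, 223.0, 300.0], 0.77), ([194.0, 267.0, 299.0, 384.0], 0.77), ([65.0, 169.0, 159.0, 245.0], 0.58)]
side 383.8150552234632 (277.8973134753039, 211.09403747715731) [[0.919, -0.3, 0.256, 0.403], [-0.394, -0.703, 0.592, -0.468], [0.003, -0.645, -0.764, 0.644], [0.0, 0.0, 0.0, 1.0]]
plate [([236.0, 161.0], 0.73)] [([220.0, 100.0, 246.0, 168.0], 0.88), ([265.0, 109.0, 315.0, 167.0], 0.71)]
spare [([212.0, 168.0], 0.7)] [([199.0, 127.0, 220.0, 175.0], 0.81)]
stand [([224.0, 167.0], 0.78)] [([196.0, 136.0, 259.0, 196.0], 0.77)]
rack [([201.0, 388.0], 0.87), ([314.0, 336.0], 0.85), ([436.0, 288.0], 0.79)] [([150.0, 316.0, 220.0, 420.0], 0.88), ([383.0, 236.0, 482.0, 349.0], 0.7), ([266.0, 275.0, 354.0, 400.0], 0.62)]
{'time': 0.9, 'q': array([-1.4138002 ,  0.62836713,  0.03847871,  1.51738949, -0.02701595,
        0.99631306, -0.02003341]), 'joint_vel': array([ 0.00156511, -0.00061232, -0.0007507 ,  0.00014785, -0.00145533,
        0.00055955, -0.00056156]), 'joint_efforts': array([-7.64496035e-04, -5.63264537e+01,  1.22496676e+00, -1.93787241e+01,
        1.08541246e-02,  1.23963229e-03,  7.06022846e-06]), 'eef_pos': array([0.14358273, 0.6339617 , 0.23133772]), 'tcp_rot': array([-3.49314751e-01, -3.12205177e+00, -7.27136961e-05]), 'wrist_force': array([0.66510516, 0.56393936, 0.52662226]), 'ft_torque': array([-0.0368004 , -0.00269082,  0.01000731]), 'width': 0.08529151847748002}
```

View pics/scene1.png

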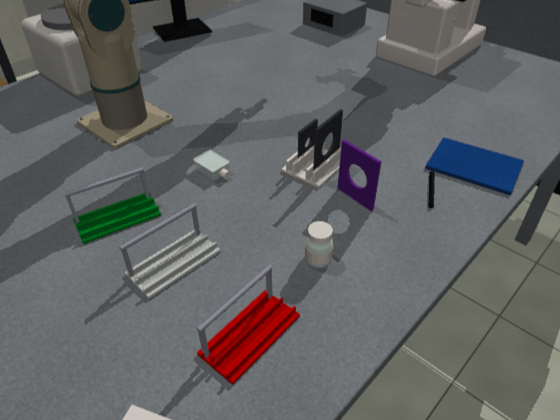

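View pics/side1.png

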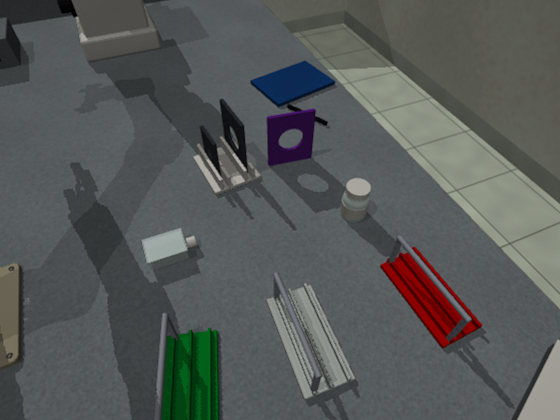

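```bash
cat > fit.py <<'E'
from h import *
from scipy.optimize import minimize
def box(x0,x1,y0,y1,z0,z1): return np.array([[x,y,z] for x in(x0,x1) for y in(y0,y1) for z in(z0,z1)])/1000
rack=[box(-46,18,-90,90,0,10)]+[box(a,a+5,-90,90,0,22) for a in(-46,-18,13)]+[box(-47,-37,-88,88,85,95)]+[box(-46,-38,s*83-5,s*83+5,0,90) for s in(-1,1)]
stand=[box(-58,58,-70,70,0,10)]+[box(a,b,-70,70,0,42) for a,b in((-58,-35.5),(-24.5,24.5),(35.5,58))]
plate=[box(-4,4,-55,55,40,150)]; spare=[box(-4,4,-37.5,37.5,40,110)]
def place(pts,p): return R.from_euler('z',p[2]).apply(pts)+[p[0],p[1],0]
def sil(c,model,p,s=4):
    im=np.zeros((420*s,560*s),np.uint8)
    for b in model:
        q=(proj(c,place(b,p))*s+s/2)
        cv2.fillConvexPoly(im,cv2.convexHull(np.round(q).astype(np.int32)),1)
    return cv2.resize(im.astype(np.float32),(560,420),interpolation=cv2.INTER_AREA)
def fit(views,model,p0):
    def cost(p):
        e=0
        for c,mk in views:
            S=sil(c,model,p); e+=1-np.minimum(S,mk).sum()/np.maximum(S,mk).sum()
        return e/len(views)
    best=None
    for y in np.radians(np.arange(-90,90,15)) if p0[2] is None else [p0[2]]:
        s=np.array([p0[0],p0[1],y]); 
        r=minimize(cost,s,method='Nelder-Mead',options=dict(initial_simplex=s+np.array([[0,0,0],[.02,0,0],[0,.02,0],[0,0,.2]]),xatol=1e-4,fatol=1e-4))
        if best is None or r.fun<best.fun: best=r
    return best
def draw(im,c,model,p,col=(0,255,255)):
    for b in model:
        q=np.round(proj(c,place(b,p))*8).astype(int)
        for i in range(8):
            for k in (1,2,4):
                if not i&k: cv2.line(im,q[i].tolist(),q[i|k].tolist(),col,1,cv2.LINE_AA,3)
E
python3 - <<'E'
from fit import *
import pickle
C={n:cam(n) for n in("scene","side")}
def mask(t,n,pt):
    L=[r for r in m.regions_of(t,n) if r['bbox'][0]-5<=pt[0]<=r['bbox'][2]+5 and r['bbox'][1]-5<=pt[1]<=r['bbox'][3]+5]
    return L[0]['pixels'].astype(np.float32) if L else None
for n in C: m.read_camera(n)
pts=dict(rack=((182,267),(314,336)),stand=((317,168),(224,167)),plate=((328,140),(232,130)),spare=((304,135),(208,150)))
res={};M={}
for t,(a,b) in pts.items():
    X=tri([ray(C['scene'],a),ray(C['side'],b)]); print(t,X.round(3))
    v=[]
    for n,p in zip(C,(a,b)):
        k=mask(t,n,p)
        if k is not None: v.append((C[n],k)); M[t,n]=k; print(n,int(k.sum()))
    if not v: continue
    mod=dict(rack=rack,stand=stand,plate=plate,spare=spare)[t]
    if t=='rack':   # fill the area of hull? keep as is
        pass
    r=fit(v,mod,(X[0],X[1],None)); res[t]=r.x; print(r.x[:2].round(4),np.degrees(r.x[2]).round(1),round(r.fun,3))
pickle.dump((res,M),open('r.pkl','wb'))
tiles=[]
for n,crops in(("scene",((270,90,100,75*1),(110,190,120,110))),("side",((180,90,100,110),(255,260,110,140)))):
    im=cv2.imread(f"pics/raw_{n}.png"); 
    for (x,y,w,h) in crops:
        big=cv2.resize(im,None,fx=4,fy=4,interpolation=cv2.INTER_CUBIC)
        c=list(C[n]); c4=(c[0]*4,c[1]*4+1.5,c[2]*4+1.5,c[3])
        import sys
        for t,col in(('rack',(0,255,255)),('stand',(0,255,0)),('plate',(0,0,255)),('spare',(255,0,255))):
            if t in res: draw(big,c4,dict(rack=rack,stand=stand,plate=plate,spare=spare)[t],res[t],col)
        k=big[4*y:4*y+300,4*x:4*x+400]; tiles.append(k)
cv2.imwrite("pics/fit1.png",np.vstack([np.hstack(tiles[:2]),np.hstack(tiles[2:])]))
E
```

```text
rack [ 0.569 -0.246 -0.01 ]
scene 3345
side 5860
[ 0.5712 -0.252 ] -1.7 0.206
stand [ 0.557  0.219 -0.012]
scene 1355
side 1733
[0.5572 0.2044] 5.1 0.406
plate [0.587 0.218 0.091]
scene 991
side 778
[0.5862 0.2144] 5.2 0.172
spare [0.521 0.2   0.078]
scene 472
side 424
[0.5257 0.2068] 7.0 0.112
```

View pics/fit1.png

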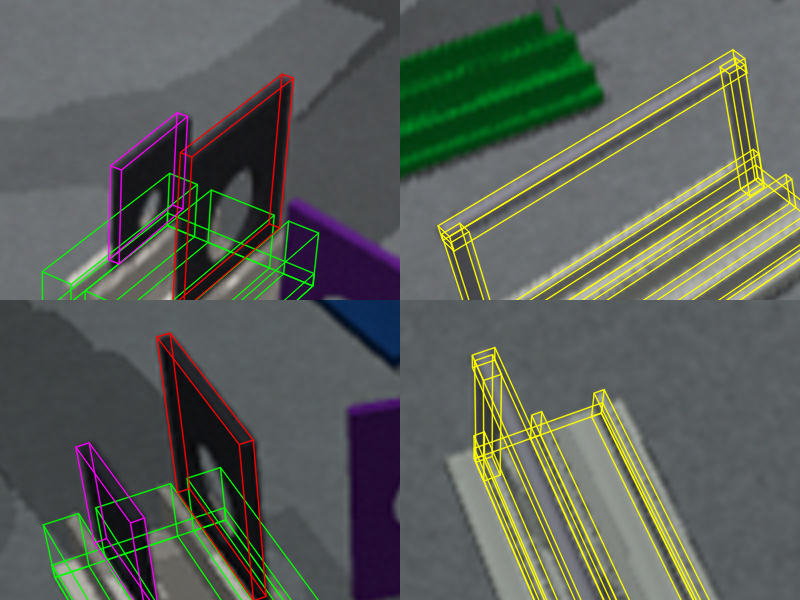

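The pictures show three rack shapes: green (scene 118,205), grey aluminium (182,255) and red (250,335). There are also three plate shapes: purple (scene 358,175), a tall dark one (328,140) and a small dark one (304,138). The grey rack and the tall dark plate in the +x slot fit the description. The plate outlines fit well. The real rack base is wider than my model, so I'll free its x extents and check in one crop.

```bash
python3 - <<'E'
from fit import *
import pickle
res,M=pickle.load(open('r.pkl','rb')); C={n:cam(n) for n in("scene","side")}
V=[(C[n],M['rack',n]) for n in C]
def mod(x0,x1): return [box(x0,x1,-90,90,0,10)]+[box(a,a+5,-90,90,0,22) for a in(-46,-18,13)]+rack[4:]
def cost(p):
    e=0
    for c,mk in V:
        S=sil(c,mod(p[3]*1000,p[4]*1000),p); e+=1-np.minimum(S,mk).sum()/np.maximum(S,mk).sum()
    return e/2
s=np.r_[res['rack'],-.055,.025]
r=minimize(cost,s,method='Nelder-Mead',options=dict(initial_simplex=np.vstack([s,s+np.diag([.01,.01,.1,.01,.01])]),xatol=1e-4,fatol=1e-4,maxiter=600))
print(r.x.round(4),np.degrees(r.x[2]),r.fun)
p=r.x; pickle.dump(p,open('rack.pkl','wb'))
tiles=[]
for n,(x,y) in(("scene",(120,200)),("side",(262,268))):
    im=cv2.resize(cv2.imread(f"pics/raw_{n}.png"),None,fx=4,fy=4,interpolation=cv2.INTER_CUBIC); c=C[n]; c4=(c[0]*4,c[1]*4+1.5,c[2]*4+1.5,c[3])
    L=[((a,-90,z),(a,90,z)) for a,z in((-18,22),(-13,22),(13,22),(18,22),(-42,95))]+[((-42,s*83,10),(-42,s*83,90)) for s in(-1,1)]+[((p[3]*1e3,-90,10),(p[4]*1e3,-90,10)),((p[3]*1e3,90,10),(p[4]*1e3,90,10))]
    for i,(a,b) in enumerate(L):
        q=np.round(proj(c4,place(np.array([a,b])/1000,p))).astype(int); cv2.line(im,q[0].tolist(),q[1].tolist(),[(0,255,255),(0,0,255)][i>3],1,cv2.LINE_AA)
    tiles.append(im[4*y:4*y+560,4*x:4*x+400])
cv2.imwrite("pics/rackfit.png",np.hstack(tiles))
E
```

```text
[ 0.5687 -0.2518 -0.0459 -0.0603  0.0273] -2.630692218376229 0.09199082851409912
```

View pics/rackfit.png

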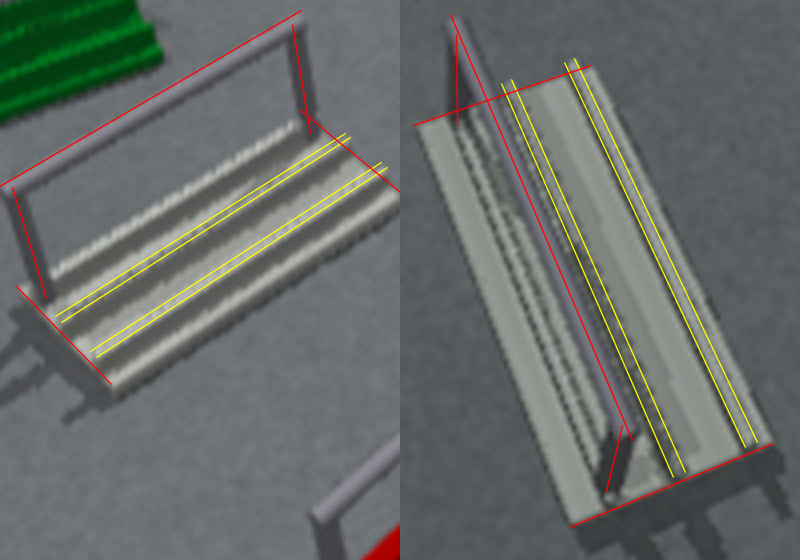

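The grey rack is the right one. In the side crop its ribs and base fit closely, and in the scene crop they are within about 1 px (2–3 mm). Next I'll hover above the plate, then look at the rack and stand with the wrist camera.

```bash
cat >> h.py <<'E'
def plan(pos,Rt):
    s=m.read_state(); Rc=R.from_rotvec(s['tcp_rot'])
    print('t',round(s['time'],2),'pos',s['eef_pos'].round(4),'F',np.round(s['wrist_force'],1),'w',round(s['width'],4))
    print('travel cm',(Rc.inv().apply(np.array(pos)-s['eef_pos'])*100).round(2),'ang deg',np.degrees((Rc.inv()*Rt).as_rotvec()).round(2))
def tool(yaw,tilt):  # tool y = plate normal (azimuth yaw deg), plate top leans -normal by tilt deg
    y,t=np.radians([yaw,tilt]); h=np.array([np.cos(y),np.sin(y),0]); k=np.array([0,0,1])
    Y=h*np.cos(t)+k*np.sin(t); Z=h*np.sin(t)-k*np.cos(t); return R.from_matrix(np.c_[np.cross(Y,Z),Y,Z])
E
python3 - <<'E'
from h import *
print(np.array(m.camera_params('wrist')['tool_from_camera']).round(3).tolist(),m.camera_params('wrist')['fovy'])
plan([.585,.214,.28],tool(6,0))
E
```

```text
[[0.0, -0.961, -0.275, 0.07], [1.0, -0.0, 0.0, 0.001], [-0.0, -0.275, 0.961, -0.143], [0.0, 0.0, 0.0, 1.0]] 70.53114888384971
t 1.4 pos [0.1436 0.634  0.2313] F [ 0.3 -0.1  0.4] w 0.0855
travel cm [-52.33 -31.2   -4.87] ang deg [ 0.   -0.   71.23]
```

```bash
python3 -m pendant '{"claw":[0,0,0,0,0,0,0,0,0,0,0,0,0,0,0,0,0],"travel":[[-52.3,-31.2,-4.9],[-52.3,-31.2,-4.9],[-52.3,-31.2,-4.9],[-52.3,-31.2,-4.9],[-52.3,-31.2,-4.9],[-52.3,-31.2,-4.9],[-52.3,-31.2,-4.9],[-52.3,-31.2,-4.9],[-52.3,-31.2,-4.9],[-52.3,-31.2,-4.9],[-52.3,-31.2,-4.9],[-52.3,-31.2,-4.9],[-52.3,-31.2,-4.9],[-52.3,-31.2,-4.9],[-52.3,-31.2,-4.9],[-52.3,-31.2,-4.9],[-52.3,-31.2,-4.9]],"angular":[[0,0,71.2],[0,0,71.2],[0,0,71.2],[0,0,71.2],[0,0,71.2],[0,0,71.2],[0,0,71.2],[0,0,71.2],[0,0,71.2],[0,0,71.2],[0,0,71.2],[0,0,71.2],[0,0,71.2],[0,0,71.2],[0,0,71.2],[0,0,71.2],[0,0,71.2]]}' 60
python3 - <<'E'
from h import *
print(m.read_state()['q'].round(3))
c=cam('wrist'); im=m.read_camera('wrist'); cv2.imwrite('pics/w1.png',im[:,:,::-1])
for t in("plate","spare","stand"): print(t,[(np.round(r['bbox']).tolist(),round(r['conf'],2),int(r['pixels'].sum())) for r in m.regions_of(t,'wrist')])
print('proj plate corners top',proj(c,np.array([.5862,.2144,.15])+R.from_euler('z',6,degrees=True).apply([[4,55,0],[-4,55,0],[-4,-55,0],[4,-55,0]])/1000).round().tolist())
plan([.52,-.251,.32],tool(-2.6,0))
E
```

```text
time: 2.82
eef_pos: [0.5859, 0.2119, 0.2803]
tcp_rot: [2.106, 2.33, -0.0]
wrist_force: [-0.5, 0.4, -0.4]
width: 0.0424
[-0.637  0.57   0.407  1.543 -0.244  1.079 -0.071]
plate [([278.0, 143.0, 289.0, 259.0], 0.68, 1000), ([329.0, 205.0, 449.0, 267.0], 0.67, 3317)]
spare [([223.0, 153.0, 243.0, 224.0], 0.59, 1200)]
stand [([220.0, 134.0, 307.0, 237.0], 0.96, 5957)]
proj plate corners top [[287.0, 144.0], [278.0, 144.0], [279.0, 258.0], [287.0, 258.0]]
t 3.02 pos [0.5836 0.2159 0.2801] F [ 0.3 -0.4  1.3] w 0.0425
travel cm [-45.73 -11.36  -4.03] ang deg [-0.07 -0.05  8.79]
```

View pics/w1.png

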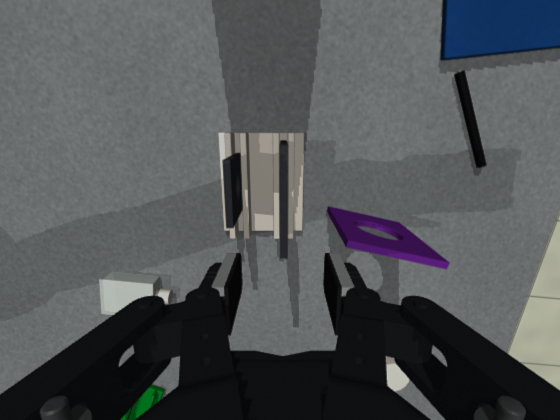

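The plate's projected top edge matches the wrist picture to a pixel (columns 278–287, rows 144–258), so its pose and yaw of 6° are confirmed. Next is a quick look at the rack from above.

```bash
python3 -m pendant '{"claw":[0,0,0,0,0,0,0,0,0,0,0],"travel":[[-38,-8,-3],[-38,-8,-3],[-38,-8,-3],[-38,-8,-3],[-38,-8,-3],[-38,-8,-3],[-38,-8,-3],[-38,-8,-3],[-38,-8,-3],[-38,-8,-3],[-38,-8,-3]],"angular":[[0,0,8.8],[0,0,8.8],[0,0,8.8],[0,0,8.8],[0,0,8.8],[0,0,8.8],[0,0,8.8],[0,0,8.8],[0,0,8.8],[0,0,8.8],[0,0,8.8]]}'
cat > rk.py <<'E'
from fit import *
import pickle,sys
p=pickle.load(open('rack.pkl','rb')); name=sys.argv[1]
c=cam('wrist'); im=m.read_camera('wrist')[:,:,::-1].copy(); cv2.imwrite(f'pics/{name}_raw.png',im)
pickle.dump(c,open('wc.pkl','wb'))
rs=m.regions_of('rack','wrist'); print([(np.round(r['bbox']).tolist(),round(r['conf'],2)) for r in rs])
o=proj(c,[p[0],p[1],.01])[0]; print(o)
big=cv2.resize(im,None,fx=3,fy=3,interpolation=cv2.INTER_CUBIC); c3=(c[0]*3,c[1]*3+1,c[2]*3+1,c[3])
for a,z in((-18,22),(-13,22),(13,22),(18,22),(-42,95)):
    q=np.round(proj(c3,place(np.array([[a,-90,z],[a,90,z]])/1000,p))).astype(int); cv2.line(big,q[0].tolist(),q[1].tolist(),(0,255,255),1,cv2.LINE_AA)
u,v=(o*3).astype(int); x0=max(0,u-350);y0=max(0,v-290); cv2.imwrite(f'pics/{name}.png',big[y0:y0+580,x0:x0+700]); print(x0,y0)
E
python3 rk.py w2
```

```text
time: 3.93
eef_pos: [0.5439, -0.1769, 0.3112]
tcp_rot: [2.279, 2.158, -0.002]
wrist_force: [0.6, 0.1, -0.2]
width: 0.0428
[([109.0, 169.0, 200.0, 304.0], 0.78), ([412.0, 164.0, 476.0, 307.0], 0.74), ([262.0, 168.0, 324.0, 307.0], 0.69)]
[300.42814205 224.19063742]
551 382
```

View pics/w2.png

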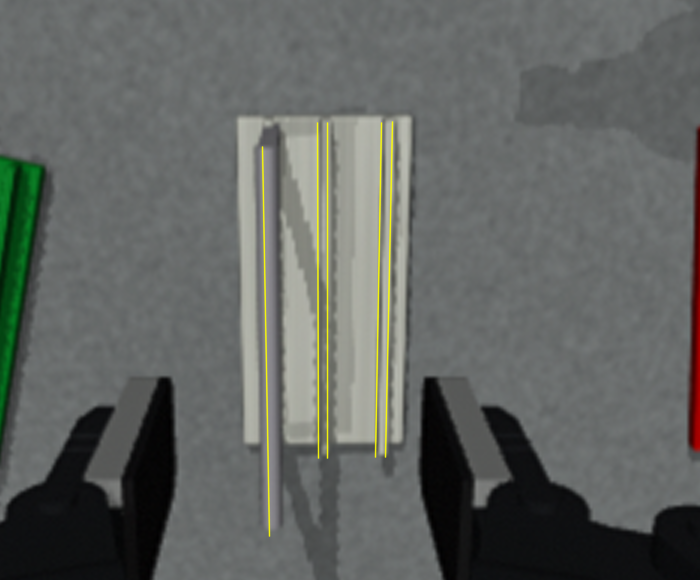

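```bash
python3 - <<'E'
from fit import *
import pickle
res,M=pickle.load(open('r.pkl','rb')); wc=pickle.load(open('wc.pkl','rb')); p=pickle.load(open('rack.pkl','rb'))
L=[r for r in m.regions_of('rack','wrist') if r['bbox'][0]<300<r['bbox'][2]]
mk=L[0]['pixels'].astype(np.float32)
def mod(x0,x1): return [box(x0,x1,-90,90,0,10)]+[box(a,a+5,-90,90,0,22) for a in(-46,-18,13)]+rack[4:]
A=[(cam('scene'),M['rack','scene']),(cam('side'),M['rack','side'])]; W=[(wc,mk)]
for V in (W,A,A+W):
    def cost(p):
        e=0
        for c,k in V:
            S=sil(c,mod(p[3]*1000,p[4]*1000),p); e+=1-np.minimum(S,k).sum()/np.maximum(S,k).sum()
        return e/len(V)
    r=minimize(cost,p,method='Nelder-Mead',options=dict(initial_simplex=np.vstack([p,p+np.diag([.008,.008,.05,.005,.005])]),xatol=1e-4,fatol=1e-4,maxiter=600))
    print(r.x.round(4),np.degrees(r.x[2]).round(2),r.fun)
# grey column profile across rack, wrist image
im=cv2.cvtColor(cv2.imread('pics/w2_raw.png'),cv2.COLOR_BGR2GRAY).astype(float)
v0=215; print('profile',[(u,int(im[v0-5:v0+6,u].mean())) for u in range(260,325)])
for a,z in((-60,10),(-46,22),(-41,22),(-18,22),(-13,22),(13,22),(18,22),(-47,90),(-37,90),(27,10)):
    print(a,z,proj(wc,place(np.array([[a,v,z] for v in(-60,-40,-20,0,20,40,60)])/1000,p)).round(1)[3].tolist(),end=' ')
E
```

```text
[ 0.5695 -0.2509 -0.0485 -0.0591  0.0285] -2.78 0.022843122482299805
[ 0.5687 -0.2518 -0.0459 -0.0603  0.0273] -2.63 0.09199082851409912
[ 0.5687 -0.2514 -0.048  -0.0587  0.0278] -2.75 0.07382947206497192
profile [(260, 107), (261, 108), (262, 106), (263, 113), (264, 167), (265, 174), (266, 174), (267, 171), (268, 162), (269, 115), (270, 116), (271, 133), (272, 143), (273, 135), (274, 123), (275, 100), (276, 78), (277, 104), (278, 146), (279, 169), (280, 171), (281, 172), (282, 161), (283, 147), (284, 144), (285, 133), (286, 130), (287, 131), (288, 137), (289, 150), (290, 121), (291, 151), (292, 150), (293, 140), (294, 112), (295, 124), (296, 150), (297, 151), (298, 154), (299, 155), (300, 154), (301, 164), (302, 170), (303, 172), (304, 171), (305, 168), (306, 166), (307, 167), (308, 170), (309, 163), (310, 117), (311, 162), (312, 174), (313, 167), (314, 99), (315, 125), (316, 174), (317, 174), (318, 167), (319, 111), (320, 81), (321, 105), (322, 108), (323, 109), (324, 108)]
-60 10 [262.2, 224.5] -46 22 [270.9, 226.9] -41 22 [274.1, 226.8] -18 22 [289.1, 226.7] -13 22 [292.4, 226.7] 13 22 [309.4, 226.5] 18 22 [312.6, 226.5] -47 90 [268.2, 243.4] -37 90 [275.8, 243.3] 27 10 [317.6, 224.0]
```

The rack fits agree: x about 0.570, y about -0.251, yaw about -2.7°. Going back to grasp the plate.

```bash
python3 - <<'E'
from h import *
plan([.5865,.2144,.19],tool(6,0))
E
```

```text
t 4.08 pos [ 0.5455 -0.1697  0.31  ] F [ 0.8  0.6 -0.6] w 0.0423
travel cm [38.54  2.36 12.07] ang deg [-0.01 -0.11 -8.6 ]
```

```bash
python3 -m pendant '{"claw":[0,0,0,0,0,0,0,0,0,0,0,0],"travel":[[38.5,2.4,6],[38.5,2.4,6],[38.5,2.4,6],[38.5,2.4,6],[38.5,2.4,6],[38.5,2.4,6],[38.5,2.4,6],[38.5,2.4,6],[38.5,2.4,6],[38.5,2.4,6],[38.5,2.4,12],[38.5,2.4,12]],"angular":[[0,-0.1,-8.6],[0,-0.1,-8.6],[0,-0.1,-8.6],[0,-0.1,-8.6],[0,-0.1,-8.6],[0,-0.1,-8.6],[0,-0.1,-8.6],[0,-0.1,-8.6],[0,-0.1,-8.6],[0,-0.1,-8.6],[0,-0.1,-8.6],[0,-0.1,-8.6]]}'
python3 - <<'E'
from h import *
c=cam('wrist'); m.read_camera('wrist')
print([(np.round(r['bbox']).tolist(),round(r['conf'],2)) for r in m.regions_of('plate','wrist')])
c=cam('wrist')
print('proj',proj(c,np.array([.5862,.2144,.15])+R.from_euler('z',6,degrees=True).apply([[4,55,0],[-4,55,0],[-4,-55,0],[4,-55,0]])/1000).round().tolist())
plan([.5865,.2144,.119],tool(6,0))
E
```

```text
time: 5.08
eef_pos: [0.5846, 0.2165, 0.187]
tcp_rot: [-2.094, -2.339, 0.005]
wrist_force: [-0.8, -0.1, -0.5]
width: 0.0425
[([341.0, 230.0, 516.0, 334.0], 0.79), ([278.0, 151.0, 292.0, 320.0], 0.76)]
proj [[294.0, 156.0], [280.0, 156.0], [280.0, 316.0], [292.0, 316.0]]
t 5.18 pos [0.5835 0.2137 0.1864] F [-0.3  0.6  0.7] w 0.0424
travel cm [0.06 0.37 6.74] ang deg [-0.5   0.15  0.1 ]
```

```bash
python3 -m pendant '{"claw":[0,0,0,0,1,1,1,1,1,1,1],"travel":[[0,0.2,3],[0,0.2,5.5],[0,0.2,6.7],[0,0.2,6.7],[0,0.2,6.7],[0,0.2,6.7],[0,0.2,6.7],[0,0.2,6.7],[0,0.2,6.7],[0,0.2,6.7],[0,0.2,6.7]],"angular":[[0,0,0],[0,0,0],[0,0,0],[0,0,0],[0,0,0],[0,0,0],[0,0,0],[0,0,0],[0,0,0],[0,0,0],[0,0,0]]}' 60; python3 - <<'E'
from h import *
print([np.round(m.read_state()['eef_pos'],4) for i in range(2)])
E
```

```text
time: 6.1
eef_pos: [0.5899, 0.2117, 0.1254]
tcp_rot: [2.105, 2.331, 0.001]
wrist_force: [-1.9, -0.5, 4.5]
width: 0.0067
[array([0.5899, 0.2117, 0.1254]), array([0.5899, 0.2117, 0.1254])]
```

```bash
python3 -m pendant '{"claw":[1,1,1,1,1,1,1,1,1],"travel":[[0,0,-1],[0,0,-2],[0,0,-3],[0,0,-4],[0,0,-6],[0,0,-9],[0,0,-12],[0,0,-12],[0,0,-12]],"angular":[[0,0,0],[0,0,0],[0,0,0],[0,0,0],[0,0,0],[0,0,0],[0,0,0],[0,0,0],[0,0,0]]}'
python3 - <<'E'
from fit import *
ps=[]
S={}
for i in range(3):
    for n in("scene","side"):
        im=m.read_camera(n); cv2.imwrite(f"pics/lift_{n}.png",im[:,:,::-1]); s=m.read_state(); ps.append(np.r_[s['eef_pos'],s['tcp_rot']])
        if i==0:
            S[n]=im; print(n,[(np.round(r['bbox']).tolist(),round(r['conf'],2)) for r in m.regions_of('plate',n)])
ps=np.array(ps); print(ps.mean(0).round(4),ps.std(0).round(4))
T=ps.mean(0)[:3]; Rt=tool(6,0)
# expected plate in hand: top edge 12 mm above grasp point
tiles=[]
for n in S:
    c=cam(n); o=T+[0,0,.019+.012-.14]; q=proj(c,o+R.from_euler('z',6,degrees=True).apply([[0,s*55,z] for s in(-1,1) for z in(0,140)])/1000)
    print(n,q.round().tolist())
    im=S[n][:,:,::-1].copy(); 
    for a in q: cv2.circle(im,tuple(int(x) for x in a.round()),1,(0,255,255),-1)
    x,y=q.mean(0).astype(int); k=im[max(0,y-75):max(0,y-75)+150,x-66:x+66]; tiles.append(cv2.resize(k,(396,450),interpolation=cv2.INTER_CUBIC) )
cv2.imwrite('pics/lift.png',np.hstack(tiles))
E
```

```text
time: 6.85
eef_pos: [0.5911, 0.2117, 0.2461]
tcp_rot: [2.103, 2.329, 0.005]
wrist_force: [0.1, -0.3, -3.6]
width: 0.007
scene [([339.0, 140.0, 382.0, 209.0], 0.59), ([318.0, 68.0, 348.0, 135.0], 0.56)]
side [([216.0, 62.0, 246.0, 133.0], 0.91), ([262.0, 108.0, 314.0, 167.0], 0.79)]
[ 5.890e-01  2.114e-01  2.424e-01  7.017e-01  7.770e-01 -7.000e-04] [4.0000e-04 1.0000e-04 8.0000e-04 1.9848e+00 2.1980e+00 4.9000e-03]
scene [[316.0, 135.0], [319.0, 80.0], [341.0, 115.0], [346.0, 61.0]]
side [[244.0, 132.0], [239.0, 70.0], [222.0, 105.0], [215.0, 45.0]]
```

View pics/lift.png

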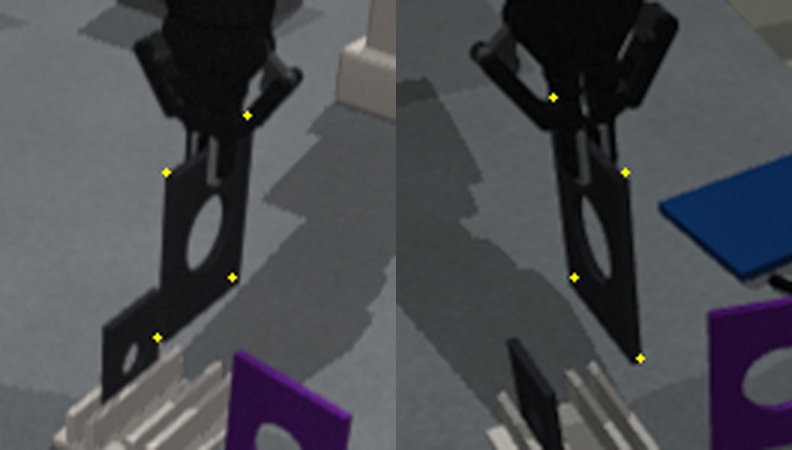

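The plate is held squarely and is clear of the stand. The spare plate stays put. Next I compute the carry and the placing pose.

```bash
cat > tgt.py <<'E'
from h import *
import sys
h,tilt,yaw=float(sys.argv[1]),24,-2.7
Rt=tool(yaw,tilt); u=-Rt.as_matrix()[:,2]; hx=R.from_euler('z',yaw,degrees=True).apply([1,0,0])
P=np.array([.5698,-.251,.0116])+hx*.00465
T=P+u*.1124+[0,-.003,h]
if __name__=='__main__': print('T',T.round(4)); plan(T,Rt)
E
python3 tgt.py .09
```

```text
T [ 0.5288 -0.2521  0.2043]
t 7.25 pos [0.5892 0.2113 0.2423] F [ 0.4  0.4 -3.4] w 0.007
travel cm [-45.47 -10.71   3.93] ang deg [-24.05  -1.65   8.44]
```

```bash
python3 -m pendant '{"claw":[1,1,1,1,1,1,1,1,1,1,1,1,1,1,1,1],"travel":[[-2,-0.5,0],[-5,-1,0],[-9,-2,0],[-13,-3,0],[-17,-4,0],[-21,-5,0],[-25,-6,0],[-29,-7,0],[-33,-8,0],[-37,-9,0],[-41,-10,1],[-44,-10.5,2.5],[-45.5,-10.7,3.9],[-45.5,-10.7,3.9],[-45.5,-10.7,3.9],[-45.5,-10.7,3.9]],"angular":[[0,0,0],[-2,0,1],[-4,-0.3,2],[-6,-0.5,3],[-9,-0.7,4],[-12,-0.9,5],[-15,-1.1,6],[-18,-1.3,7],[-21,-1.5,8],[-24,-1.7,8.4],[-24,-1.7,8.4],[-24,-1.7,8.4],[-24,-1.7,8.4],[-24,-1.7,8.4],[-24,-1.7,8.4],[-24,-1.7,8.4]]}'
python3 tgt.py .015; python3 tgt.py 0
```

```text
time: 8.58
eef_pos: [0.5291, -0.2513, 0.2047]
tcp_rot: [2.033, 1.941, 0.413]
wrist_force: [0.6, -0.3, -3.3]
width: 0.0069
T [ 0.5288 -0.2521  0.1293]
t 8.58 pos [ 0.5291 -0.2513  0.2047] F [ 0.6 -0.3 -3.3] w 0.0069
travel cm [-0.09 -3.09  6.88] ang deg [-0.03 -0.09  0.02]
T [ 0.5288 -0.2521  0.1143]
t 8.58 pos [ 0.5291 -0.2513  0.2047] F [ 0.6 -0.3 -3.3] w 0.0069
travel cm [-0.09 -3.7   8.25] ang deg [-0.03 -0.09  0.02]
```

Lower to 15 mm above the floor, then check it in the side and scene pictures.

```bash
python3 -m pendant '{"claw":[1,1,1,1,1,1],"travel":[[0,-0.8,1.8],[0,-1.6,3.6],[0,-2.4,5.4],[0,-3.1,6.9],[0,-3.1,6.9],[0,-3.1,6.9]],"angular":[[0,0,0],[0,0,0],[0,0,0],[0,0,0],[0,0,0],[0,0,0]]}'
python3 tgt.py 0
cat > look.py <<'E'
from fit import *
import sys
name=sys.argv[1]; tiles=[]
for n,z in(("scene",(182,240)),("side",(310,320))):
    im=m.read_camera(n)[:,:,::-1]; x,y=z; k=im[y-75:y+75,x-66:x+66]; tiles.append(cv2.resize(k,(396,450),interpolation=cv2.INTER_CUBIC))
cv2.imwrite(f'pics/{name}.png',np.hstack(tiles))
E
python3 look.py low1
```

```text
time: 9.08
eef_pos: [0.5359, -0.2569, 0.1422]
tcp_rot: [2.049, 1.957, 0.409]
wrist_force: [-0.0, 0.1, -2.9]
width: 0.0069
T [ 0.5288 -0.2521  0.1143]
t 9.08 pos [ 0.5359 -0.2569  0.1422] F [-0.   0.1 -2.9] w 0.0069
travel cm [ 0.42 -1.76  2.29] ang deg [-1.13 -0.75 -0.1 ]
```

View pics/low1.png

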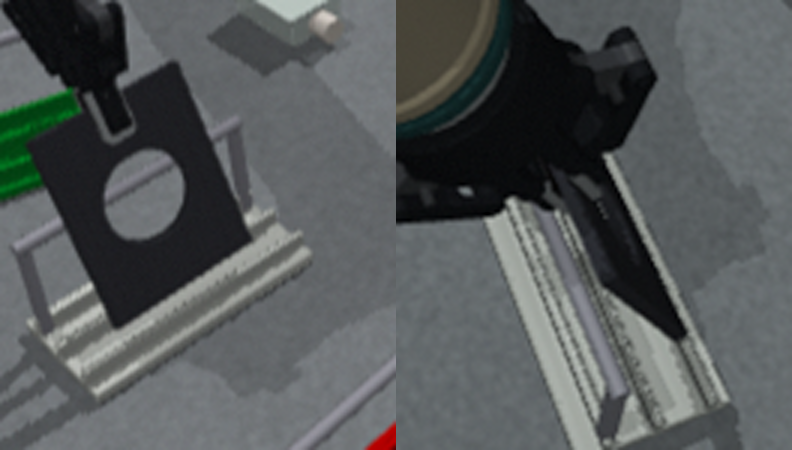

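Contact-free so far, with the plate edge hovering over the outer groove. The arm lagged the commanded pose, so I'll re-read it.

```bash
python3 tgt.py .004
```

```text
T [ 0.5288 -0.2521  0.1183]
t 9.18 pos [ 0.5356 -0.2575  0.143 ] F [ 0.1  0.1 -2.5] w 0.0067
travel cm [ 0.49 -1.61  2.  ] ang deg [-1.08 -0.7  -0.06]
```

```bash
python3 - <<'E'
from h import *
s=m.read_state(); print(s['q'].round(3)); lo=[-3.06,-.37,-1.25,.18,-1.1,.23,-2.94];hi=[3.06,2.12,1.32,2.47,4.24,1.98,2.94]
print((s['q']-lo).round(2),(hi-s['q']).round(2))
E
```

```text
[ 0.483  0.571  0.039  2.106 -1.1    0.233  1.518]
[3.54 0.94 1.29 1.93 0.   0.   4.46] [2.58 1.55 1.28 0.36 5.34 1.75 1.42]
```

Two joints are at their limits (q5 = -1.1, q6 = 0.233), so this low, tilted pose isn't reachable on this wrist branch. I'll go back up and identify the arm's kinematics, so I can choose a reachable placing pose.

```bash
cat > samp.py <<'E'
from h import *
s=m.read_state(); open('samples.txt','a').write(' '.join(map(str,np.r_[s['q'],s['eef_pos'],s['tcp_rot']]))+'\n')
print(s['q'].round(3),s['eef_pos'].round(4),round(s['time'],2),np.round(s['wrist_force'],1))
E
python3 samp.py
python3 -m pendant '{"claw":[1,1,1,1],"travel":[[0,1.2,-2.7],[0,2.5,-5.5],[0,3.2,-7],[0,3.2,-7]],"angular":[[0,0,0],[0,0,0],[0,0,0],[0,0,0]]}' >/dev/null; python3 samp.py
python3 -m pendant '{"claw":[1,1,1],"travel":[[0,0,0],[0,0,0],[0,0,0]],"angular":[[6,0,0],[12,0,0],[12,0,0]]}' >/dev/null; python3 samp.py
python3 -m pendant '{"claw":[1,1,1],"travel":[[0,0,0],[0,0,0],[0,0,0]],"angular":[[5,0,-5],[10,0,-10],[10,0,-10]]}' >/dev/null; python3 samp.py
```

```text
[ 0.483  0.571  0.039  2.106 -1.1    0.233  1.518] [ 0.5356 -0.2575  0.143 ] 9.18 [ 0.1  0.1 -2.5]
[ 0.274  0.454  0.332  2.034 -0.866  0.457  1.253] [ 0.5397 -0.2602  0.2242] 9.52 [ 0.5 -0.6 -2.6]
[ 0.082  0.551  0.554  1.854 -0.591  0.726  0.939] [ 0.5415 -0.2574  0.2191] 9.77 [ 2.6  0.8 -2.8]
[ 0.039  0.625  0.586  1.711 -0.429  0.918  0.937] [ 0.5406 -0.2565  0.2172] 10.02 [ 2.2  1.6 -3. ]
```

```bash
cat > kin.py <<'E'
from h import *
from scipy.optimize import least_squares
import itertools
def fk(q,g,sg):
    psi,h0,a,e,b,c,e2,ty=g
    Rz=lambda t:R.from_euler('z',t); Ry=lambda t:R.from_euler('y',t)
    A=Rz(psi+sg[0]*q[0])*Ry(q[1]); p=np.array([0,0,h0])
    A=A*Rz(sg[1]*q[2]); p=p+A.apply([e,0,a]); A=A*Ry(q[3]); p=p+A.apply([-e,0,b])
    A=A*Rz(sg[2]*q[4]); A=A*Ry(q[5]); p=p+A.apply([e2,0,c]); A=A*Rz(sg[3]*q[6]+ty)
    return p,A
lo=np.array([-3.06,-.37,-1.25,.18,-1.1,.23,-2.94]);hi=np.array([3.06,2.12,1.32,2.47,4.24,1.98,2.94])
S=[np.array(l.split(),float) for l in open('samples.txt')]
S.append(np.r_[-1.4138,.62837,.03848,1.51739,-.02702,.99631,-.02003,.1436,.634,.2313,-.3493,-3.122,0])
S.append(np.r_[-.637,.57,.407,1.543,-.244,1.079,-.071,.5848,.2137,.2802,tool(6,0).as_rotvec()])
def res(g,sg):
    o=[]
    for s in S:
        p,A=fk(s[:7],g,sg); o+=[*(p-s[7:10])*3,*(A.inv()*R.from_rotvec(s[10:13])).as_rotvec()]
    return np.array(o)
def calib():
    best=None
    for sg in itertools.product((1,-1),repeat=4):
        for ty in(0,np.pi/2,np.pi,-np.pi/2):
            r=least_squares(res,[0,.3,.4,0,.4,.25,0,ty],args=(sg,),max_nfev=100)
            if best is None or r.cost<best[0].cost: best=(r,sg)
    return best
E
python3 - <<'E'
from kin import *
import pickle
r,sg=calib(); print(r.x.round(4),sg,r.cost); E=res(r.x,sg).reshape(-1,6); E[:,:3]/=3; print(E.round(4)); pickle.dump((r.x,sg),open('kin.pkl','wb'))
E
```

```text
[-0.0384  0.3294  0.5485  0.006   0.3784  0.3349 -0.0022  1.5329] (-1, -1, -1, -1) 0.0003856254290298284
[[ 0.0008 -0.0002  0.0008  0.0002  0.015   0.0025]
 [-0.0005 -0.0007 -0.0003 -0.      0.0152  0.0026]
 [-0.0008 -0.0002 -0.0012  0.0002  0.0072  0.0002]
 [-0.0001  0.0008 -0.0018 -0.0002  0.0007 -0.0005]
 [-0.0028  0.0008  0.0029  0.0001  0.     -0.0005]
 [ 0.0003 -0.0001 -0.0003  0.0003  0.0006 -0.0043]]
```

```bash
cat > ik.py <<'E'
from kin import *
import pickle
g,sg=pickle.load(open('kin.pkl','rb'))
def pose(tilt,h=0,yaw=-2.7,flip=False):
    Rt=tool(yaw,tilt); u=-Rt.as_matrix()[:,2]; hx=R.from_euler('z',yaw,degrees=True).apply([1,0,0])
    t=np.radians(tilt); P=np.array([.5698,-.251,.010+.004*np.sin(t)])+hx*(.001+.004*np.cos(t))
    return P+u*.1124+[0,-.003,h], Rt*R.from_euler('z',180*flip,degrees=True)
def ik(T,Rt,q0):
    def f(q):
        p,A=fk(q,g,sg); return np.r_[(p-T)*3,(A.inv()*Rt).as_rotvec()]
    return least_squares(f,np.clip(q0,lo+.01,hi-.01),bounds=(lo,hi),max_nfev=60)
E
python3 - <<'E'
from ik import *
rng=np.random.default_rng(0)
for tilt in(24,20,17,14):
  for fl in(0,1):
    T,Rt=pose(tilt,0,flip=fl); sols=[]
    for i in range(40):
        r=ik(T,Rt,rng.uniform(lo,hi))
        if r.cost<1e-6: sols.append((np.minimum(r.x-lo,hi-r.x).min(),r.x))
    sols.sort(key=lambda s:-s[0]); print(tilt,fl,len(sols))
    for s in sols[:4]: print('  ',round(s[0],2),s[1].round(2))
E
```

```text
24 0 8
   0.13 [ 1.21  0.94 -1.12  2.16  1.63  0.62 -1.05]
   0.06 [ 1.03  0.75 -0.76  2.16  1.62  0.29 -1.09]
   0.04 [ 1.01  0.74 -0.73  2.16  1.61  0.27 -1.09]
   0.01 [ 0.99  0.73 -0.7   2.16  1.61  0.24 -1.1 ]
24 1 12
   0.24 [ 1.16  0.87 -1.01  2.16  1.63  0.51  2.08]
   0.2 [ 1.18  0.89 -1.05  2.16  1.63  0.55  2.09]
   0.06 [ 1.23  0.98 -1.19  2.16  1.64  0.69  2.1 ]
   0.05 [ 1.02  0.75 -0.75  2.16  1.62  0.28  2.05]
20 0 13
   0.07 [ 0.95  0.72 -0.68  2.09  1.18  0.3  -0.69]
   0.05 [ 0.92  0.71 -0.65  2.09  1.13  0.28 -0.65]
   0.01 [ 0.89  0.69 -0.59  2.09  1.05  0.24 -0.58]
   0.01 [ 0.41  0.62  0.12  2.09 -1.09  0.26  1.49]
20 1 19
   0.09 [ 0.96  0.73 -0.71  2.09  1.21  0.32  2.43]
   0.09 [ 0.96  0.73 -0.71  2.09  1.2   0.32  2.43]
   0.06 [ 0.94  0.72 -0.67  2.09  1.16  0.29  2.47]
   0.05 [ 0.93  0.71 -0.65  2.09  1.14  0.28  2.48]
17 0 15
   0.29 [ 1.04  0.81 -0.89  2.03  1.19  0.52 -0.69]
   0.24 [ 1.09  0.86 -1.01  2.03  1.27  0.62 -0.75]
   0.09 [ 0.25  0.65  0.32  2.03 -1.01  0.39  1.37]
   0.09 [ 0.86  0.7  -0.58  2.03  0.85  0.32 -0.39]
17 1 8
   0.25 [ 1.01  0.79 -0.84  2.03  1.15  0.48  2.49]
   0.1 [ 0.87  0.7  -0.6   2.03  0.88  0.33  2.72]
   0.06 [ 0.83  0.68 -0.53  2.03  0.76  0.29  2.83]
   0.06 [ 0.4   0.63  0.1   2.03 -0.73  0.29 -2.03]
14 0 18
   0.32 [ 0.98  0.79 -0.83  1.97  1.02  0.55 -0.55]
   0.21 [ 1.08  0.89 -1.04  1.97  1.19  0.71 -0.68]
   0.2 [ 0.86  0.72 -0.62  1.97  0.79  0.43 -0.34]
   0.18 [ 0.84  0.71 -0.58  1.97  0.74  0.41 -0.29]
14 1 17
   0.34 [ 1.02  0.83 -0.91  1.97  1.09  0.61  2.54]
   0.3 [ 0.96  0.78 -0.8   1.97  0.99  0.53  2.63]
   0.25 [ 0.92  0.75 -0.73  1.97  0.91  0.48  2.69]
   0.21 [ 0.9   0.74 -0.69  1.97  0.87  0.46  2.73]
```

The calibrated kinematics (1–3 mm) say this branch reaches a 17° tilt in the groove, but not 24°. I'll set the plate fully down at 17°. Then I'll open slightly and guide its top back onto the rail, where a lower edge at x of about 1 mm gives about 25°.

```bash
cat > tg2.py <<'E'
from ik import *
import sys
t,h=float(sys.argv[1]),float(sys.argv[2]); T,Rt=pose(t,h); print('T',T.round(4)); plan(T,Rt)
s=m.read_state(); q=s['q']; print('q',q.round(2),'fk err mm',((fk(q,g,sg)[0]-s['eef_pos'])*1e3).round(1))
E
python3 tg2.py 17 .06
```

```text
T [ 0.5418 -0.2527  0.1787]
t 10.02 pos [ 0.5406 -0.2565  0.2172] F [ 2.2  1.6 -3. ] w 0.0066
travel cm [0.38 0.1  3.86] ang deg [-15.94  -1.4   10.63]
q [ 0.04  0.63  0.59  1.71 -0.43  0.92  0.94] fk err mm [-0.1  0.8 -1.8]
```

```bash
python3 -m pendant '{"claw":[1,1,1,1,1],"travel":[[0.2,0,1.5],[0.4,0.1,3],[0.4,0.1,3.9],[0.4,0.1,3.9],[0.4,0.1,3.9]],"angular":[[-5,-0.4,3.5],[-11,-1,7],[-16,-1.4,10.6],[-16,-1.4,10.6],[-16,-1.4,10.6]]}'; python3 tg2.py 17 .012
```

```text
time: 10.43
eef_pos: [0.5346, -0.2551, 0.1791]
tcp_rot: [2.121, 1.998, 0.296]
wrist_force: [0.7, -0.8, -2.3]
width: 0.0068
T [ 0.5418 -0.2527  0.1307]
t 10.43 pos [ 0.5346 -0.2551  0.1791] F [ 0.7 -0.8 -2.3] w 0.0068
travel cm [ 0.28 -0.73  4.84] ang deg [-0.19  0.19 -0.69]
q [ 0.2   0.54  0.39  2.01 -0.77  0.47  1.12] fk err mm [-0.4  0.3 -0.7]
```

```bash
python3 -m pendant '{"claw":[1,1,1,1,1],"travel":[[0.2,-0.3,1.5],[0.3,-0.5,3],[0.3,-0.7,4.8],[0.3,-0.7,4.8],[0.3,-0.7,4.8]],"angular":[[-0.2,0.2,-0.7],[-0.2,0.2,-0.7],[-0.2,0.2,-0.7],[-0.2,0.2,-0.7],[-0.2,0.2,-0.7]]}'; python3 tg2.py 17 0; python3 look.py low2
```

```text
time: 10.85
eef_pos: [0.5462, -0.2533, 0.1321]
tcp_rot: [2.099, 2.013, 0.3]
wrist_force: [0.2, -0.3, -2.9]
width: 0.007
T [ 0.5418 -0.2527  0.1187]
t 10.85 pos [ 0.5462 -0.2533  0.1321] F [ 0.2 -0.3 -2.9] w 0.007
travel cm [ 0.04 -0.81  1.15] ang deg [0.15 0.1  0.32]
q [ 0.28  0.62  0.26  2.02 -0.87  0.36  1.23] fk err mm [-0.5  0.4 -0.4]
```

View pics/low2.png

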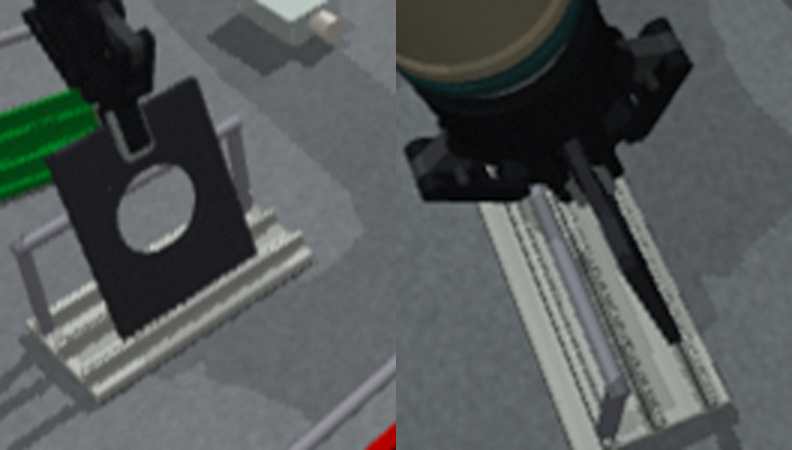

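```bash
python3 -m pendant '{"claw":[1,1,1,1],"travel":[[0,-0.3,0.3],[0,-0.6,0.7],[0,-0.7,0.8],[0,-0.7,0.8]],"angular":[[0,0,0],[0.1,0.1,0.3],[0.1,0.1,0.3],[0.1,0.1,0.3]]}'; python3 tg2.py 17 0
```

```text
time: 11.28
eef_pos: [0.5407, -0.2523, 0.122]
tcp_rot: [2.107, 2.011, 0.301]
wrist_force: [-0.8, -0.5, -3.3]
width: 0.0067
T [ 0.5418 -0.2527  0.1187]
t 11.28 pos [ 0.5407 -0.2523  0.122 ] F [-0.8 -0.5 -3.3] w 0.0067
travel cm [-0.03  0.01  0.35] ang deg [-0.03 -0.05  0.05]
q [ 0.3   0.63  0.23  2.04 -0.89  0.33  1.26] fk err mm [-0.1  0.6 -0.2]
```

```bash
python3 -m pendant '{"claw":[1,1,1],"travel":[[0,0,0.15],[0,0,0.3],[0,0,0.3]],"angular":[[0,0,0],[0,0,0],[0,0,0]]}'; python3 -m pendant '{"claw":[1,1],"travel":[[0,-0.03,0.1],[0,-0.03,0.1]],"angular":[[0,0,0],[0,0,0]]}'; python3 -m pendant '{"claw":[1,1],"travel":[[0,-0.03,0.1],[0,-0.03,0.1]],"angular":[[0,0,0],[0,0,0]]}'; python3 tg2.py 17 0
```

```text
time: 11.53
eef_pos: [0.5419, -0.2526, 0.1208]
tcp_rot: [2.106, 2.01, 0.303]
wrist_force: [-7.2, 2.7, 13.5]
width: 0.0067
time: 11.7
eef_pos: [0.5421, -0.2527, 0.1208]
tcp_rot: [2.105, 2.009, 0.304]
wrist_force: [-10.6, 4.3, 21.8]
width: 0.0072
time: 11.87
eef_pos: [0.5423, -0.2528, 0.1207]
tcp_rot: [2.104, 2.009, 0.305]
wrist_force: [-12.3, 4.9, 30.7]
width: 0.0072
T [ 0.5418 -0.2527  0.1187]
t 11.87 pos [ 0.5423 -0.2528  0.1207] F [-12.3   4.9  30.7] w 0.0072
travel cm [ 0.01 -0.11  0.19] ang deg [ 0.24 -0.06  0.03]
q [ 0.31  0.63  0.22  2.04 -0.9   0.33  1.27] fk err mm [-0.2  0.5 -0.2]
```

Contact came at z = 0.1208, within 2 mm of the predicted floor contact and well below where a rib top (+12 mm) would catch it. The plate is therefore down in the groove. I'll relax the push, open slightly, and guide it back to the rail.

```bash
python3 -m pendant '{"claw":[1,1,0.7,0.7,0.65,0.6,0.6,0.6,0.6,0.6],"travel":[[0,0.1,-0.2],[0,0.1,-0.2],[0,0.1,-0.2],[0,0.1,-0.2],[0,-0.1,-0.25],[0,-0.3,-0.3],[0,-0.5,-0.4],[0,-0.7,-0.45],[0,-0.9,-0.5],[0,-0.9,-0.5]],"angular":[[0,0,0],[0,0,0],[0,0,0],[0,0,0],[0,0,0],[0,0,0],[0,0,0],[0,0,0],[0,0,0],[0,0,0]]}'; python3 look.py rel1; python3 samp.py
```

```text
time: 12.7
eef_pos: [0.5312, -0.2521, 0.1191]
tcp_rot: [2.107, 2.011, 0.301]
wrist_force: [-0.9, 0.8, -0.4]
width: 0.0171
[ 0.324  0.623  0.211  2.061 -0.914  0.312  1.288] [ 0.5318 -0.2521  0.1193] 12.8 [-0.8 -0.   0.4]
```

View pics/rel1.png

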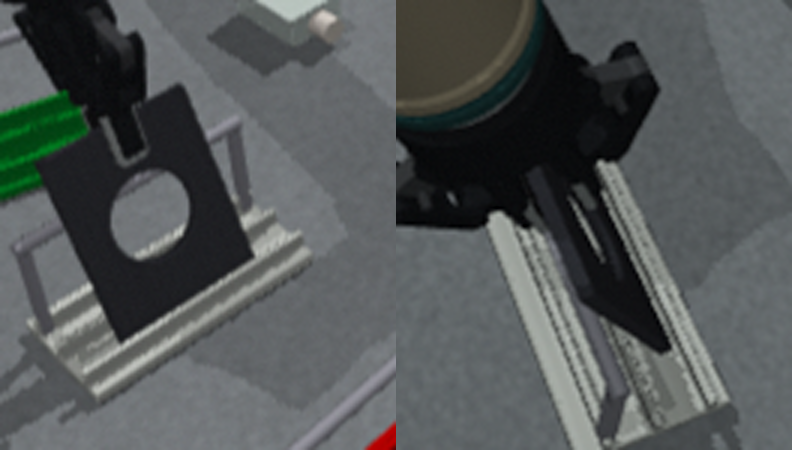

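The plate's lower edge sits in the outer groove and its top has leaned back close to the rail. I'll continue guiding it and open wider.

```bash
python3 -m pendant '{"claw":[0.6,0.55,0.5,0.45,0.4,0.3,0.2,0.2],"travel":[[0,-0.2,-0.1],[0,-0.4,-0.2],[0,-0.6,-0.3],[0,-0.6,-0.3],[0,-0.6,-0.3],[0,-0.6,-0.3],[0,-0.6,-0.3],[0,-0.6,-0.3]],"angular":[[0,0,0],[0,0,0],[0,0,0],[0,0,0],[0,0,0],[0,0,0],[0,0,0],[0,0,0]]}'; python3 samp.py
cat > pf.py <<'E'
from fit import *
p=np.array([.5698,-.251,np.radians(-2.7)]); V=[]
for n,pt in(("scene",(178,240)),("side",(320,310))):
    m.read_camera(n); L=[r for r in m.regions_of('plate',n) if r['bbox'][0]-5<=pt[0]<=r['bbox'][2]+5 and r['bbox'][1]-5<=pt[1]<=r['bbox'][3]+5]
    if L: V.append((cam(n),L[0]['pixels'].astype(np.float32))); print(n,np.round(L[0]['bbox']),round(L[0]['conf'],2))
a=np.linspace(0,2*np.pi,40)
def sil2(c,x,y,t,w,s=4):
    def tr(P): # plate -> world
        P=R.from_euler('y',-t).apply(P/1000)+[x+.004*np.cos(t),y,.010+.004*np.sin(t)]; return P
    f=lambda P:np.round(proj(c,place(R.from_euler('z',w).apply(tr(P)-[x,y,0])+[x,y,0],p))*s+s/2).astype(np.int32)
    im=np.zeros((420*s,560*s),np.uint8); cv2.fillConvexPoly(im,cv2.convexHull(f(box(-4,4,-55,55,0,140)*1000)),1)
    H=[np.zeros_like(im) for _ in(0,1)]
    for h,k in zip(H,(-4,4)): cv2.fillConvexPoly(h,f(np.c_[np.full(40,k),30*np.cos(a),70+30*np.sin(a)]),1)
    im[(H[0]&H[1])>0]=0
    return cv2.resize(im.astype(np.float32),(560,420),interpolation=cv2.INTER_AREA)
def cost(v):
    e=0
    for c,k in V:
        S=sil2(c,v[0],v[1],v[2],v[3]); e+=1-np.minimum(S,k).sum()/np.maximum(S,k).sum()
    return e/len(V)
s=np.array([.001,0,np.radians(24),0])
r=minimize(cost,s,method='Nelder-Mead',options=dict(initial_simplex=np.vstack([s,s+np.diag([.006,.008,.1,.06])]),xatol=1e-4,fatol=1e-4,maxiter=400))
print('back corner x mm',r.x[0]*1e3,'y mm',r.x[1]*1e3,'tilt',np.degrees(r.x[2]),'twist',np.degrees(r.x[3]),'1-IoU',r.fun)
E
python3 pf.py
```

```text
time: 13.47
eef_pos: [0.5255, -0.2517, 0.1204]
tcp_rot: [2.106, 2.011, 0.301]
wrist_force: [-0.2, 0.7, 0.1]
width: 0.0339
[ 0.333  0.615  0.203  2.075 -0.92   0.305  1.302] [ 0.5255 -0.2517  0.1204] 13.47 [-0.2  0.7  0.1]
scene [129. 192. 200. 281.] 0.76
side [286. 302. 336. 363.] 0.69
back corner x mm 1.2365804308505919 y mm -1.1210710666569266 tilt 25.956425262787725 twist 0.7691203627696745 1-IoU 0.19884848594665527
```

The measured lean is about 26°, with the lower edge at x of about 1 mm, y of about -1 mm, and no contact force. Retreating along the tool axis.

```bash
python3 -m pendant '{"claw":[0.1,0,0,0,0,0,0,0,0,0,0,0,0,0],"travel":[[0,0,-0.3],[0,-0.1,-0.8],[0,-0.2,-1.5],[0,-0.3,-2.5],[0,-0.4,-3.5],[0,-0.4,-5],[0,-0.4,-7],[0,-0.4,-10],[0,-0.4,-13],[0,-0.4,-16],[0,-0.4,-18],[0,-0.4,-18],[0,-0.4,-18],[0,-0.4,-18]],"angular":[[0,0,0],[0,0,0],[0,0,0],[0,0,0],[0,0,0],[0,0,0],[0,0,0],[0,0,0],[0,0,0],[0,0,0],[0,0,0],[0,0,0],[0,0,0],[0,0,0]]}'; python3 pf.py; python3 - <<'E'
from h import *
im=np.hstack([m.read_camera(n)[60:400,x:x+380,::-1] for n,x in(("scene",80),("side",150))]); cv2.imwrite('pics/end.png',im)
E
```

```text
time: 14.83
eef_pos: [0.4686, -0.2485, 0.2912]
tcp_rot: [2.106, 2.012, 0.302]
wrist_force: [0.1, 1.0, -0.3]
width: 0.0425
scene [126. 192. 200. 280.] 0.91
side [274. 279. 335. 364.] 0.83
back corner x mm 0.657994846257859 y mm -1.9566477893227205 tilt 25.61868217451999 twist -0.012117526371093906 1-IoU 0.0529649555683136
```

View pics/end.png

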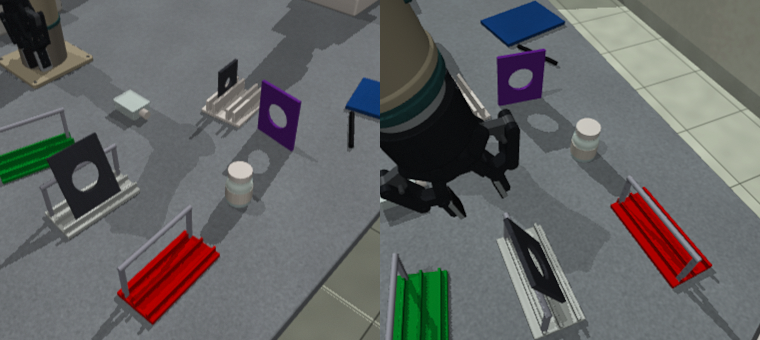

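The plate leans on the grey rack at about 25.6°, centred to about 2 mm. The spare plate still stands in the stand and the gripper is clear, so I'm handing in.

```bash
python3 -c "
from station import manip as m
print(m.job_done(), m.read_state()['time'])"
```

```text
the job is handed in; nothing more can be done
the job is handed in; nothing more can be done
```

The larger dark plate now leans on the rail of the aluminium rack with its lower edge in the outer groove. I handed the job in at about 15 s of the 37 s allowed.

- **Final checks:** After I backed the gripper off, both fixed cameras gave a lean of about 25.6°. The lower rear edge was at x ≈ 0.7 mm in the groove, and the plate was about 2 mm off the middle of the rack's width. The smaller plate still stands in the stand, and the gripper touched nothing.
- **First approach failed:** I first tried to lower the plate at 24°, but two wrist joints reached their range limits, so the arm stopped short. I backed up without touching anything.
- **How it was placed:** I lowered the plate at about 17° until it met the groove floor. Contact came about 2 mm higher than I had predicted. The highest wrist force reading was about 33 N. I then opened the fingers slightly and eased the plate back until it rested on the rail.

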